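Hold a drawer side square with an assembly square

ROBOT

A 6-joint arm with a two-finger parallel gripper is mounted at the origin on the work surface. World frame = base frame: x ahead of the robot, y to its left, z up, the work surface at z = 0. Lengths are in m, angles in rad, forces in N, time in s.
With the tool pointing down it reaches from about 0.4 to 0.825 m from the base axis. Payload 7 kg.
Tool frame: the origin (TCP) lies midway between the tips of the shut fingers; the grasp point (between the pads) lies 19 mm behind it (arm.hold_point_z is the distance from the TCP to the grasp point, in m); z points along the fingers, x is the direction in which the jaws open and shut, and the axes are right-handed (so a half turn about z gives the same grasp; the last joint's range is limited). The gripper opens to 88 mm and grips with 3 to 60 N. Pads are 19 mm wide; open, the fingers measure 130 mm over their backs; the gripper's body (78 mm by 193 mm) begins 47 mm behind the grasp point.
Start: joints at [1.583, 0.359, 0.012, 0, -1.224, -0.288], TCP at [0.184, 0.649, 0.227] pointing down, gripper open.
Joint ranges: [-3.07, 3.07], [-1.43, 2.12], [-1.02, 1.25], [-3.03, 1.67], [-3.05, -0], [-3.03, 3.03]. Speed limits (rad/s): [2.39, 2.39, 3.01, 3.14, 3.14, 3.14].

INTERFACE

Orientations are given as [roll, pitch, yaw] about the fixed x, y, z axes, in that order (R = Rz(yaw) Ry(pitch) Rx(roll)).
In Python, from station import readout, viewer, job, arm gives the robot as it stands.
- The arm moves only by the tool apply_moves, never from a script. Its argument "deltas" is text: rows parted by semicolons, each of 4 numbers parted by spaces: the shift along the tool's x, y, z in cm, then the turn about the tool's z in rad. A call has 1 to 10 rows; each row shifts and turns the commanded pose from where the row before left it, along the tool's axes as they then stand; what a row does not reach is not made up. A row lasts 1/8 s, in which the tool goes at most 62.5 mm and 10.7 degrees, less where a joint would pass 70% of its speed; a pose out of reach is approached as far as the arm can. A call is refused whole if a number of a shift passes 6.25 or a number of a turn 0.188, either way. A call with a gripper value outside its range is refused whole. "gripper" is the closure, from -1 (fully open) to 1 (shut), so that 0 is half open, set as the call begins (left out, the last holds). The fingers move at their own pace and stop on an object; "squeeze" is the grip in N (left out, the last holds). Time passes only in rows, so rows that do not move let the fingers close. It gives the time, the measured TCP pose, the force and the opening at its end, in the units of the state.
- readout.get_state(): the state, without advancing time (a new reading comes with each control period).
- viewer.grab_frame(name): name is "side" or "top"; returns a dict with "image" (480x640x3 uint8, red, green, blue), "camera_matrix" (3x3 intrinsics, pixels), "cam_to_world" (4x4, takes a point from camera to world coordinates). Camera axes: x right, y up, looking along -z (the intrinsics and any distortion apply to the point x, -y, -z); pixel columns grow to the right and rows downward; lengths in m; the calibration is good to about 2 mm. A picture is of the moment at which its call begins. There is no depth.
- job.job_done(): hands the job in, once; it reports no verdict.
Trained networks look in the newest picture that a camera, given by its name, has taken for a name from the list of things; names that differ only in an ending like _2 or _b are one class to them, and where a whole thing is asked for, a point or a joint stands for the part that bears it (a point fixed in the world has none). Each returns a list of dicts, best first, with "conf" (0 to 1); they miss things now and then, are a little off and sometimes report something else, mostly with a low value. They report only what shows in the picture. A call takes as long as a camera call. They do not tell look-alikes from the thing itself.
- viewer.silhouettes(camera, query): "region" (480x640 bool, what is visible of it) and "extent" ([left, top, width, height] in pixels, round what is visible of it).
The state is a dict: "t": time; "q": joint angles; "qd": joint speeds; "joint_efforts": joint torques, N m; "eef_pos": TCP position; "ee_rot": TCP orientation; "force": force on the tool from outside, world axes, zero at the start; "moment": the same for the moment, N m; "width": finger opening in m.
Only numpy, scipy, OpenCV 4.12 (cv2) and the standard library are available. Lean on these libraries where they do the work, as an engineer would, in place of code of your own. Each camera call takes 0.05 s, during which the arm holds its last target.

TASK

A drawer box for the blood-draw counter is half built: its left side is held by one screw only and leans inwards. Pick up the aluminium assembly square, lay it flat on the drawer bottom and press it into the corner until its two outer faces lie flat against the back and the side, so that the side stands square to the back; finish while still gripping the square and pressing it into the corner, so that a workmate can drive the second screw from below. Leave the other things on the counter where they are.

Things in the scene. Friction and masses are not known exactly. Their poses are not given: they have to be found in the camera images.
- square_grip (a point): assembly square, an aluminium right-angled triangle lying flat, 36 mm deep: middle of its brace, half-way up (18 mm above the underside). z up; the right-angled corner is at x = y = +65 mm. Outer leg faces: plane x = +65 mm (goes on the back) and plane y = +65 mm (goes on the side). The brace runs along (1,-1); grip it from above across its 14 mm thickness, along (1,1)
- drawer_corner (a point): inside corner of the drawer box, on top of its bottom panel, 15 mm above the counter. z up; x points at the back, whose inner face is plane x = 0; y points at the side, whose inner face when square is plane y = 0; the inside is at negative x and y. The bottom is 300 x 260 mm, open at the front and right, on a mat 15 mm wider all round; it does not move on the counter
- side_swing (a joint): angle of the side about its one upright screw, 22 mm in front of the back's inner face: 0 = square to the back, positive = its front end leans into the drawer (starts at 0.06 to 0.14). Turns stiffly (about 0.4 N m of friction), can be pushed past square, and stays where it is left
- back_panel: the drawer's fixed back, plywood 260 mm long, 12 mm thick, 50 mm high above the bottom panel; origin at the middle of its lower edge, x through its thickness (away from the inside), y along it. Friction of the square on the plywood is about 0.3
- side_panel: the drawer's left side, pivoting; plywood 286 mm long, 12 mm thick, 50 mm high above the bottom panel; origin at its screw, on the bottom panel, mid-thickness; the panel runs along its -x, its inner face looks to its -y
- square: the same square, origin on the underside below the middle of the brace, same axes. About 0.4 kg. Legs 140 mm long, 12 mm thick, from the corner (cut off for 14 mm of each leg) to -75 mm; the brace joins their far ends. 69 mm free along (1,1) between brace and corner, inside the triangle; nothing outside it
- spare_side: the drawer's other side, a plywood strip 286 x 50 x 12 mm lying flat to the left; leave it alone. Origin at the middle of its underside
- screw_tray: small open steel tray of screws 80 x 60 x 25 mm, beyond the square on the right; leave it alone. Origin at the middle of its underside
- screwdriver: screwdriver, 200 mm, lying crosswise beyond the drawer's back; leave it alone. Origin near the middle of its length
- tube_rack: white rack 130 x 64 mm with sample tubes, 110 mm high, on the right; leave it alone. Origin at the middle of its underside
Mind the look-alikes: they are no part of the job. Of the things shaped like the square, the aluminium one is meant.

How it is judged:
By the outcome, as a careful person would: the job done as asked, in the order asked, and still so for the second after the job is handed in, while the arm keeps its last pose, push and grip.
It also fails if it takes over 58 s, if anything falls off the work surface, if the arm or the gripper's body presses on something with over 40 N, if the wrist force passes 120 N, or if a joint passes its speed limit or range.

## Working session

There is one attempt and no reset: what is moved stays moved. The work goes in short steps, Python scripts to look and compute and a tool call to move; the robot and the scene stay as the last step left them, time stands still between calls to the robot, and variables do not carry over. Pictures are saved under pics/ and viewed, and the job is handed in when it is done.

Besides the shell and the picture viewer there is one more tool, called after "Request:" as a command line: name --argument value ..., lists and objects as JSON in quotes. apply_moves: Moves the arm, as the interface text tells. Its arguments: {"type":"object","properties":{"deltas":{"type":"string"},"gripper":{"type":"number"},"squeeze":{"type":"number"}},"required":["deltas"]}

```bash
ls; mkdir -p pics; python3 - <<'E'
from station import readout, viewer, job, arm
import cv2,numpy as np
print(readout.get_state()); print(arm.hold_point_z)
for n in("side","top"):
    f=viewer.grab_frame(n); cv2.imwrite(f"pics/{n}0.png",f["image"][:,:,::-1])
    print(n,f["camera_matrix"],f["cam_to_world"], [k for k in f])
E
```

```text
pics
{'t': 0.0, 'q': array([ 1.58309551e+00,  3.59383380e-01,  1.10746065e-02, -3.44258110e-04,
       -1.22410813e+00, -2.88080630e-01]), 'qd': array([-1.30445199e-03, -1.52314015e-03,  8.09914667e-04, -6.49322782e-05,
        6.82240077e-04, -1.19665983e-03]), 'joint_efforts': array([ 2.00795825e-03, -5.82716060e+01,  2.93054152e+01,  6.99746087e+00,
        6.78650526e-03, -1.59403389e-04]), 'eef_pos': array([0.18370932, 0.64901571, 0.22563287]), 'ee_rot': array([-3.14144247e+00, -1.64574898e-03, -1.84669514e+00]), 'force': array([-0.09850181,  0.27622421, -0.59334494]), 'moment': array([ 0.03530414, -0.00046789,  0.01453092]), 'width': 0.08753966447277876}
0.0188
side [[461.43023978   0.         314.74056307]
 [  0.         461.43023978 240.80016514]
 [  0.           0.           1.        ]] [[ 0.98325468  0.14758722 -0.10690296  0.4164554 ]
 [-0.18123369  0.73045779 -0.6584723  -0.79363023]
 [-0.019094    0.66682039  0.74497382  0.85804988]
 [ 0.          0.          0.          1.        ]] ['image', 'camera_matrix', 'cam_to_world']
top [[439.92521891   0.         313.16439476]
 [  0.         439.92521891 232.64633118]
 [  0.           0.           1.        ]] [[ 1.81285082e-02  9.95590702e-01 -9.20353794e-02  4.22646874e-01]
 [-9.99834931e-01  1.79399765e-02 -2.87543775e-03 -3.92228573e-02]
 [-1.21164654e-03  9.20723146e-02  9.95751586e-01  1.30168067e+00]
 [ 0.00000000e+00  0.00000000e+00  0.00000000e+00  1.00000000e+00]] ['image', 'camera_matrix', 'cam_to_world']
```

View pics/top0.png

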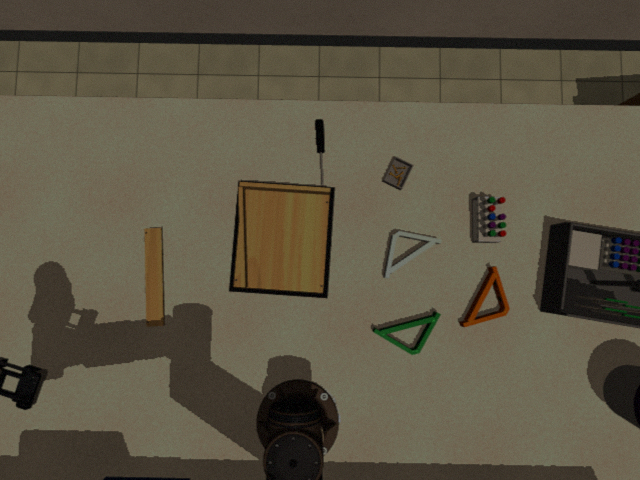

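View pics/side0.png

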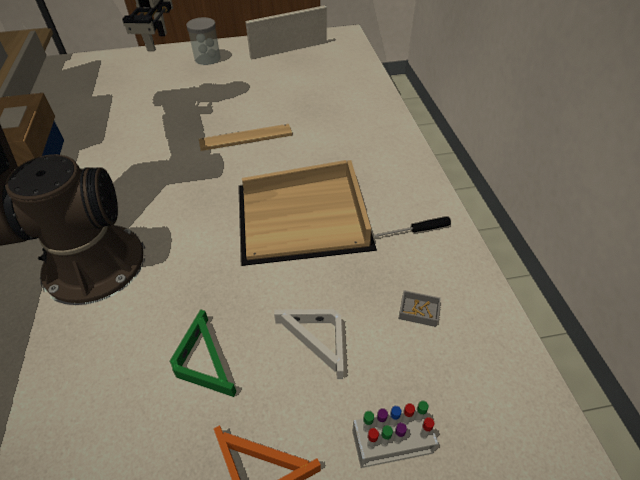

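```bash
cat > h.py <<'E'
from station import readout, viewer, job, arm
import cv2,numpy as np
def proj(f,P):
    P=np.atleast_2d(P);T=np.linalg.inv(f["cam_to_world"]);c=P@T[:3,:3].T+T[:3,3]
    K=f["camera_matrix"];return np.c_[K[0,0]*c[:,0]/-c[:,2]+K[0,2],K[1,1]*-c[:,1]/-c[:,2]+K[1,2]]
def unproj(f,uv,z):
    uv=np.atleast_2d(uv).astype(float);K=f["camera_matrix"];M=f["cam_to_world"]
    d=np.c_[(uv[:,0]-K[0,2])/K[0,0],-(uv[:,1]-K[1,2])/K[1,1],-np.ones(len(uv))]@M[:3,:3].T
    o=M[:3,3];return o+d*((z-o[2])/d[:,2])[:,None]
def crop(f,n,x0,y0,w,h,s):
    im=f["image"][y0:y0+h,x0:x0+w,::-1];cv2.imwrite(n,cv2.resize(im,None,fx=s,fy=s,interpolation=cv2.INTER_CUBIC))
E
python3 - <<'E'
from h import *
import pickle
fr={n:viewer.grab_frame(n) for n in("top","side")}
crop(fr["top"],"pics/c_sq_t.png",370,215,80,75,7)
crop(fr["side"],"pics/c_sq_s.png",265,300,90,85,7)
crop(fr["top"],"pics/c_dr_t.png",220,170,125,135,4)
crop(fr["side"],"pics/c_dr_s.png",230,150,160,120,5)
for n in fr:
  for q in("square","side_panel","back_panel"):
    for r in viewer.silhouettes(n,q):
        print(n,q,r["conf"],r["extent"],r["region"].sum())
        fr[n].setdefault(q,[]).append(r)
pickle.dump(fr,open("f0.pkl","wb"))
E
```

```text
top square 0.86 [385.4, 230.5, 59.2, 47.5] 856
top square 0.79 [374.8, 308.8, 68.0, 45.1] 786
top square 0.74 [461.3, 264.1, 50.8, 63.2] 1241
top side_panel 0.91 [238.1, 185.6, 8.5, 104.6] 731
top side_panel 0.23 [383.0, 232.1, 58.7, 46.2] 918
top back_panel 0.75 [243.7, 181.7, 86.1, 13.7] 608
side square 0.95 [272.8, 306.4, 69.3, 69.1] 2223
side square 0.73 [215.1, 426.6, 104.9, 52.7] 2022
side square 0.68 [168.4, 309.6, 70.0, 89.1] 1937
side side_panel 0.94 [240.8, 160.9, 105.7, 34.0] 1919
side back_panel 0.9 [346.9, 159.6, 24.2, 82.2] 747
side back_panel 0.54 [278.6, 308.2, 62.4, 70.4] 1888
```

View pics/c_sq_t.png

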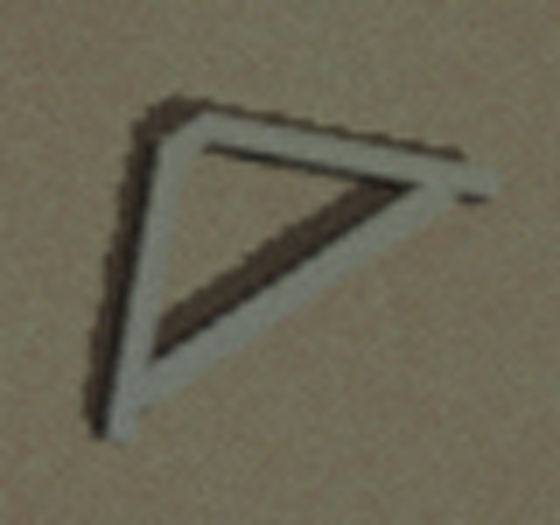

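View pics/c_sq_s.png

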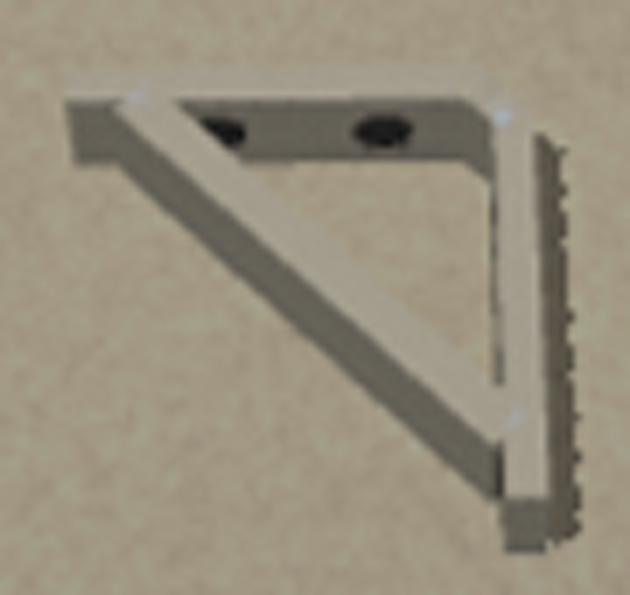

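View pics/c_dr_t.png

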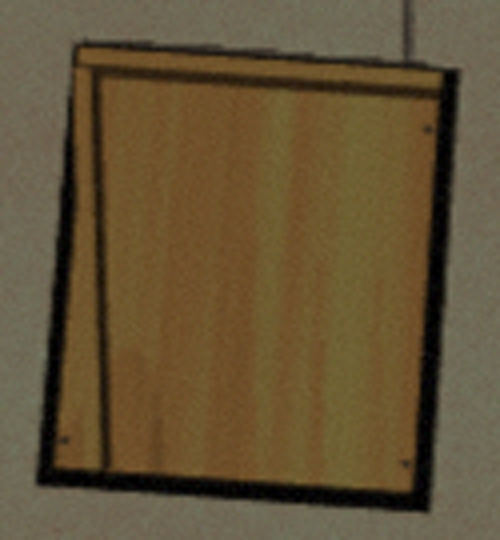

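View pics/c_dr_s.png

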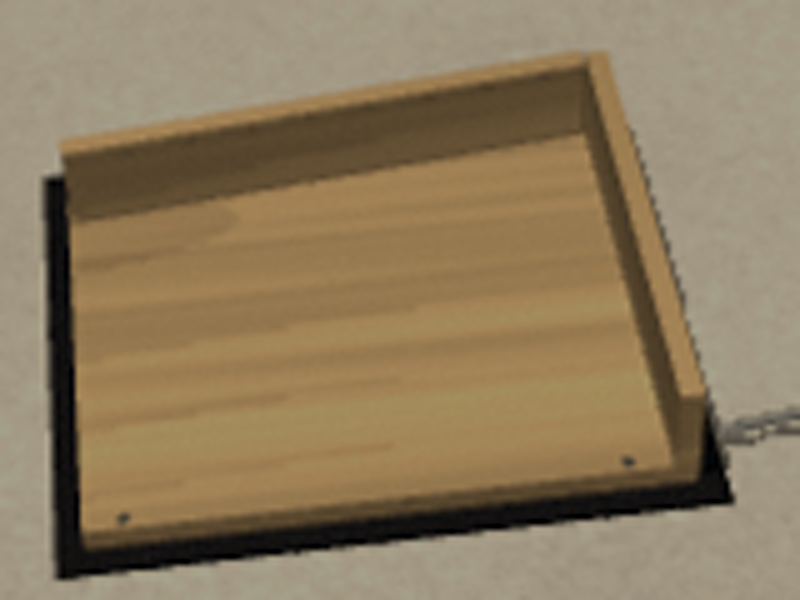

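```bash
cat > fit.py <<'E'
from h import *
import pickle
from scipy.optimize import minimize, least_squares
from shapely import geometry if False else None
E
cat > fit.py <<'E'
from h import *
import pickle
from scipy.optimize import minimize, least_squares
LEGS=[[(.053,.053),(.053,-.075),(.065,-.075),(.065,.051)],[(.053,.053),(.065,.051),(.051,.065)],[(.053,.053),(.051,.065),(-.075,.065),(-.075,.053)]]
a=.0049498
BR=[(.054,-.054-2*a+0),(.054,-.054+2*a),(-.054+2*a,.054),(-.054-2*a,.054)]
PRISM=[np.array(p) for p in LEGS+[BR]]
def w(p,P): 
    c,s=np.cos(p[2]),np.sin(p[2]);return P@np.array([[c,s],[-s,c]])+p[:2]
S=8
def render(f,p,z0):
    m=np.zeros((480*2,640*2),np.uint8)
    for P in PRISM:
        X=w(p,P);pts=np.r_[np.c_[X,np.full(len(X),z0)],np.c_[X,np.full(len(X),z0+.036)]]
        h=cv2.convexHull((proj(f,pts)*2+.5).astype(np.float32))
        cv2.fillConvexPoly(m,np.round(h*16).astype(np.int32),255,shift=4)
    return cv2.resize(m,(640,480),interpolation=cv2.INTER_AREA)/255.
def fitsq(fr,masks,p0,z0):
    def cost(p): return sum(np.abs(render(fr[n],p,z0)-masks[n]).sum()/masks[n].sum() for n in masks)
    best=None
    for dy in(-.15,0,.15):
        r=minimize(cost,p0+[0,0,dy],method="Nelder-Mead",options=dict(initial_simplex=np.array(p0)+[0,0,dy]+np.array([[0,0,0],[.01,0,0],[0,.01,0],[0,0,.1]]),xatol=1e-5,fatol=1e-5))
        if best is None or r.fun<best.fun:best=r
    return best
def outl(f,p,z0,n,x0,y0,ww,hh,s):
    im=cv2.resize(f["image"][y0:y0+hh,x0:x0+ww,::-1],None,fx=s,fy=s,interpolation=cv2.INTER_CUBIC)
    for P in PRISM:
        q=proj(f,np.c_[w(p,P),np.full(len(P),z0+.036)]);q=((q-[x0,y0]+.5)*s).astype(int)
        cv2.polylines(im,[q],True,(0,0,255),1)
    cv2.imwrite(n,im)
def cornersD(p): # drawer frame points
    pass
E
python3 - <<'E'
from fit import *
fr=pickle.load(open("f0.pkl","rb"))
masks={n:fr[n]["square"][0]["region"].astype(float) for n in fr}
g=unproj(fr["top"],[[413,255]],.036)[0];print(g)
for ms in(masks,{"top":masks["top"]},{"side":masks["side"]}):
    r=fitsq(fr,ms,np.array([g[0],g[1],-.1]),0.);print(r.x,r.fun)
    if len(ms)==2: P=r.x
outl(fr["top"],P,0,"pics/o_t.png",370,215,80,75,7);outl(fr["side"],P,0,"pics/o_s.png",265,300,90,85,7)
# drawer
pts=[("top",(239.5,181.2),(.012,.012,.065)),("top",(330.75,187.5),(.012,-.248,.065)),("top",(233,287.5),(-.288,.012,.015)),("top",(323.25,293.75),(-.288,-.248,.015)),
("side",(351,160.4),(.012,.012,.065)),("side",(371,229.6),(.012,-.248,.065)),("side",(366.6,229),(0,-.248,.065)),("side",(246.6,257),(-.288,-.248,.015))]
def res(p,full=False):
    o=[]
    for n,uv,X in pts:
        X=np.array(X);xy=w(p,X[None,:2])[0];o.append(proj(fr[n],[*xy,X[2]])[0]-uv)
    return np.array(o) if full else np.ravel(o)
for sel in(None,"top","side"):
    al=pts; 
    pts=[t for t in al if sel is None or t[0]==sel]
    r=least_squares(res,[.65,.13,0]);print(sel,r.x);print(res(r.x,True).round(2).tolist())
    pts=al
E
```

```text
[ 0.48027198 -0.32371988  0.036     ]
[ 0.47742972 -0.31924219 -0.18021584] 0.23140400997089172
[ 0.47858362 -0.32072868 -0.17962119] 0.0996976360637713
[ 0.47599643 -0.31665971 -0.18403247] 0.08578938547978796
None [ 0.66730355  0.16585356 -0.05040042]
[[0.0, 0.25], [-0.35, 0.08], [0.74, -0.98], [-0.21, -1.05], [-0.24, 0.0], [0.0, -0.54], [-0.61, 0.62], [-0.59, 0.1]]
top [ 0.66631431  0.16563442 -0.05263977]
[[0.08, 0.59], [-0.28, 0.62], [0.58, -0.66], [-0.37, -0.52]]
side [ 0.66816013  0.16590795 -0.05012111]
[[0.06, -0.05], [0.38, -0.61], [-0.23, 0.54], [-0.2, 0.05]]
```

View pics/o_t.png

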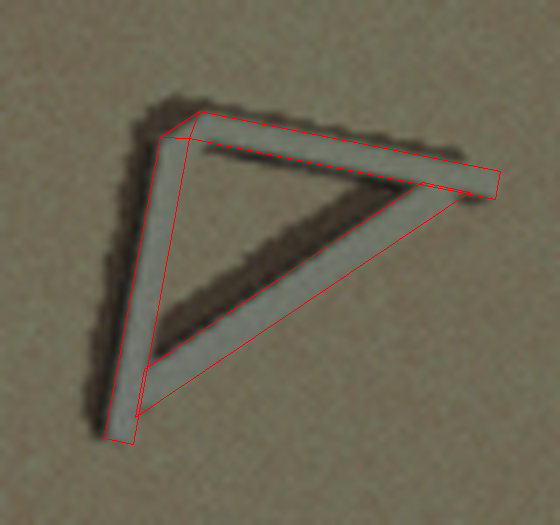

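View pics/o_s.png

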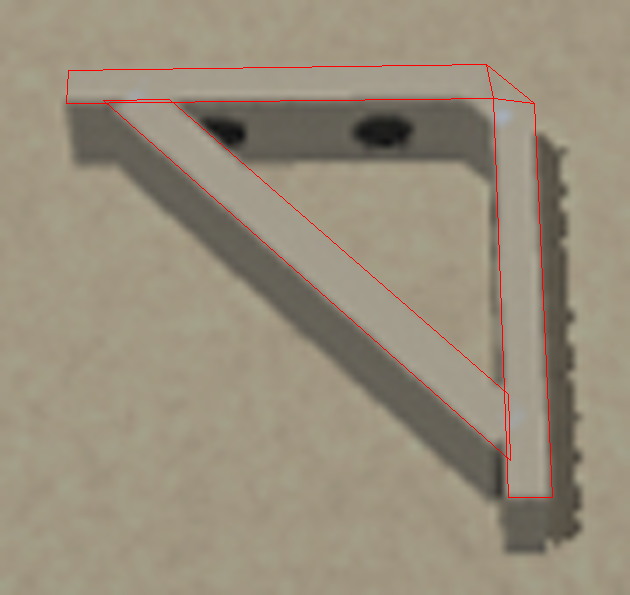

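```bash
cat >> h.py <<'E'
from scipy.spatial.transform import Rotation as Ro
def go(x,y,z,yaw=None):
    s=readout.get_state();R=Ro.from_euler("xyz",s["ee_rot"])
    d=R.inv().apply(np.array([x,y,z])-s["eef_pos"])*100
    print("t",round(s["t"],2),"pos",s["eef_pos"].round(4),"rot",s["ee_rot"].round(4),"F",s["force"].round(1),"M",s["moment"].round(2),"w",round(s["width"],4),"q",s["q"].round(2))
    print("tool shift cm",d.round(2),"rows>=",np.ceil(np.abs(d).max()/6.0))
    if yaw is not None:
        t=-(yaw-s["ee_rot"][2]);print("turn",round((t+np.pi/2)%np.pi-np.pi/2,4))
E
python3 -c "
from h import *
go(.5,.2,.2256);go(.4775,-.319,.2256,.605)"
```

```text
t 0.5 pos [0.1838 0.6494 0.2265] rot [ 3.1416 -0.     -1.8466] F [ 0.1 -0.7 -0.3] M [ 0.05  0.06 -0.02] w 0.0876 q [ 1.58  0.36  0.01 -0.   -1.22 -0.29]
tool shift cm [ 34.64 -42.66   0.1 ] rows>= 8.0
t 0.5 pos [0.1838 0.6494 0.2265] rot [ 3.1416 -0.     -1.8466] F [ 0.1 -0.7 -0.3] M [ 0.05  0.06 -0.02] w 0.0876 q [ 1.58  0.36  0.01 -0.   -1.22 -0.29]
tool shift cm [ 85.19 -54.63   0.1 ] rows>= 15.0
turn 0.69
```

Request:
apply_moves --deltas "3.46 -4.27 0 0;3.46 -4.27 0 0;3.46 -4.27 0 0;3.46 -4.27 0 0;3.46 -4.27 0 0;3.46 -4.27 0 0;3.46 -4.27 0 0;3.46 -4.27 0 0;3.46 -4.27 0 0;3.46 -4.27 0 0" --gripper 0

```text
t: 1.75
eef_pos: [0.5014, 0.1988, 0.227]
ee_rot: [-3.141, 0.001, -1.846]
force: [0.5, 0.7, 0.2]
width: 0.0437
```

```bash
python3 -c "
from h import *
go(.4775,-.319,.16,.605)"
```

```text
t 1.75 pos [0.5014 0.1988 0.227 ] rot [-3.1410e+00  8.0000e-04 -1.8463e+00] F [0.5 0.7 0.2] M [ 0.11 -0.1   0.03] w 0.0437 q [ 0.74  0.13 -0.29  0.   -1.15  0.55]
tool shift cm [ 50.48 -11.79   6.67] rows>= 9.0
turn 0.6903
```

Request:
apply_moves --deltas "5.05 -1.18 0.67 0;5.05 -1.18 0.67 0;5.05 -1.18 0.67 0;5.05 -1.18 0.67 0;5.05 -1.18 0.67 0;5.05 -1.18 0.67 0;5.05 -1.18 0.67 0;5.05 -1.18 0.67 0;5.05 -1.18 0.67 0;5.05 -1.18 0.67 0"

```text
t: 3.0
eef_pos: [0.4764, -0.3196, 0.1596]
ee_rot: [-3.141, -0.0, -1.846]
force: [0.9, 0.2, 0.3]
width: 0.0435
```

Request:
apply_moves --deltas "0 0 0 0.173;0 0 0 0.173;0 0 0 0.172;0 0 0 0.172;0 0 0 0"

```text
t: 3.62
eef_pos: [0.4765, -0.3178, 0.1597]
ee_rot: [-3.141, 0.0, -2.535]
force: [-0.4, 0.1, -0.3]
width: 0.0435
```

```bash
python3 - <<'E'
from fit import *
go(.4775,-.319,.003,.605)
for n,b in(("top",(350,205,110,90)),("side",(245,240,130,140))):
    f=viewer.grab_frame(n);outl(f,np.array([.4775,-.319,-.18]),0,f"pics/pre_{n}.png",*b,5 if n=="top" else 4)
E
```

```text
t 3.62 pos [ 0.4765 -0.3178  0.1597] rot [-3.1414e+00  2.0000e-04 -2.5354e+00] F [-0.4  0.1 -0.3] M [ 0.05 -0.04  0.05] w 0.0435 q [-0.25  0.24 -0.31  0.   -1.01  0.85]
tool shift cm [-1.000e-02 -1.500e-01  1.567e+01] rows>= 3.0
turn 0.0012
```

View pics/pre_side.png

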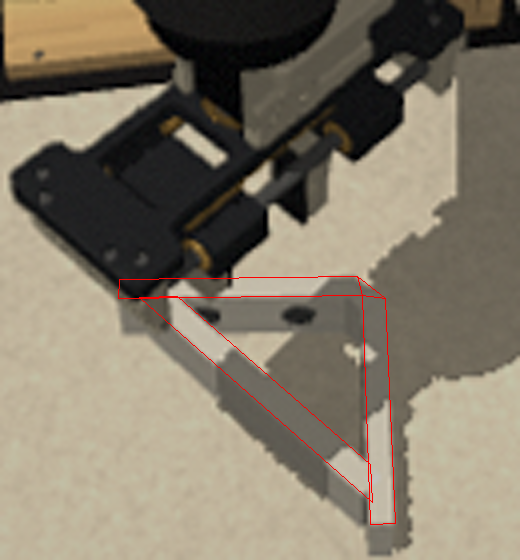

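Request:
apply_moves --deltas "0 -0.15 4 0;0 0 4 0;0 0 4 0;0 0 2.5 0;0 0 1.0 0;0 0 0 0"

```text
t: 4.47
eef_pos: [0.4774, -0.319, 0.0045]
ee_rot: [3.141, -0.0, -2.535]
force: [0.2, -0.1, 0.1]
width: 0.0439
```

```bash
python3 - <<'E'
from fit import *
go(.4775,-.319,.003,.605)
f=viewer.grab_frame("side");crop(f,"pics/down_s.png",245,240,130,140,4)
E
```

```text
t 4.47 pos [ 0.4774 -0.319   0.0045] rot [ 3.1412e+00 -5.0000e-04 -2.5350e+00] F [ 0.2 -0.1  0.1] M [ 0.05  0.02 -0.04] w 0.0439 q [-0.25  0.43 -0.46  0.   -0.67  0.85]
tool shift cm [-0.01 -0.01  0.15] rows>= 1.0
turn 0.0015
```

View pics/down_s.png

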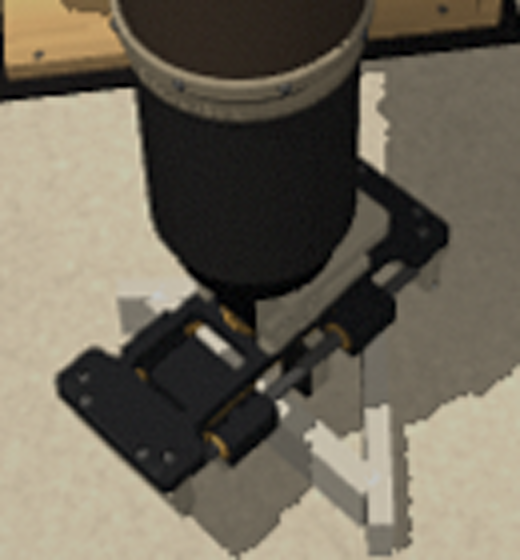

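Request:
apply_moves --deltas "0 0 0 0;0 0 0 0;0 0 0 0;0 0 0 0;0 0 0 0;0 0 0 0" --gripper 1 --squeeze 45

```text
t: 5.28
eef_pos: [0.4773, -0.3191, 0.0049]
ee_rot: [-3.141, -0.0, -2.536]
force: [-1.4, -0.5, 4.7]
width: 0.0138
```

Request:
apply_moves --deltas "0 0 -1 0;0 0 -3 0;0 0 -4 0;0 0 -4 0;0 0 0 0"

```text
t: 5.9
eef_pos: [0.4793, -0.3196, 0.1281]
ee_rot: [-3.137, 0.004, -2.536]
force: [0.2, 0.0, -3.7]
width: 0.0136
```

```bash
python3 - <<'E'
from fit import *
D=np.array([.667,.166,-.0505])
t=w(D,np.array([[-.065-.025,-.065-.032]]))[0];print(t)
go(*t,.125,np.pi/4+D[2])
for n in("top","side"):
    f=viewer.grab_frame(n);cv2.imwrite(f"pics/lift_{n}.png",f["image"][:,:,::-1])
E
```

```text
[0.57221832 0.07366673]
t 5.9 pos [ 0.4793 -0.3196  0.1281] rot [-3.1365  0.0038 -2.5361] F [ 0.2  0.  -3.7] M [-0.07 -0.04 -0.01] w 0.0136 q [-0.25  0.28 -0.35  0.   -0.94  0.85]
tool shift cm [-30.02  27.05   0.29] rows>= 6.0
turn -0.1294
```

View pics/lift_side.png

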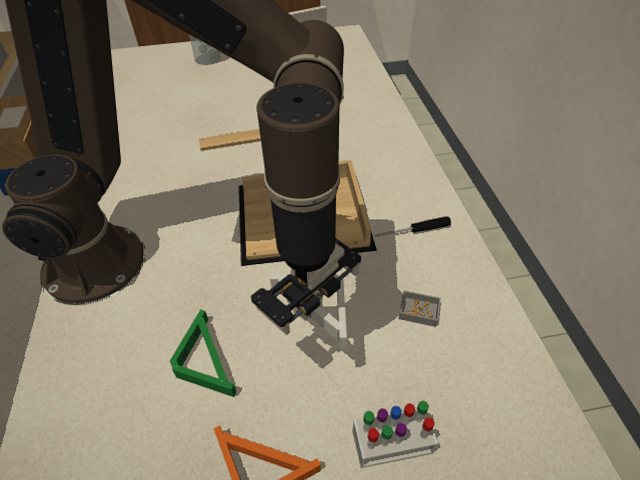

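Request:
apply_moves --deltas "-3.75 3.38 0 0;-3.75 3.38 0 0;-3.75 3.38 0 0;-3.75 3.38 0 0;-3.75 3.38 0 0;-3.75 3.38 0 0;-3.75 3.38 0 0;-3.75 3.38 0 0;0 0 0 -0.129;0 0 0 0"

```text
t: 7.25
eef_pos: [0.569, 0.0742, 0.1225]
ee_rot: [3.14, -0.004, -2.407]
force: [-0.6, -0.6, -2.7]
width: 0.0139
```

```bash
python3 - <<'E'
from fit import *
s=readout.get_state()
go(.5722,.0737,.125,np.pi/4-.0505)
p=np.array([*s["eef_pos"][:2],s["ee_rot"][2]+np.pi*.75]);z=s["eef_pos"][2]-.005;print(p,z)
f=viewer.grab_frame("top");outl(f,p,z,"pics/ab_t.png",220,165,140,140,4)
f=viewer.grab_frame("side");outl(f,p,z,"pics/ab_s.png",220,90,190,180,4)
E
```

```text
t 7.25 pos [0.569  0.0742 0.1225] rot [ 3.1401 -0.0035 -2.4075] F [-0.6 -0.6 -2.7] M [-0.03  0.03  0.03] w 0.0139 q [ 0.47  0.29 -0.35 -0.   -0.94  0.26]
tool shift cm [-0.2  -0.25 -0.25] rows>= 1.0
turn -0.0008
[ 0.56899517  0.0742207  -0.05129071] 0.11753054596480432
```

View pics/ab_t.png

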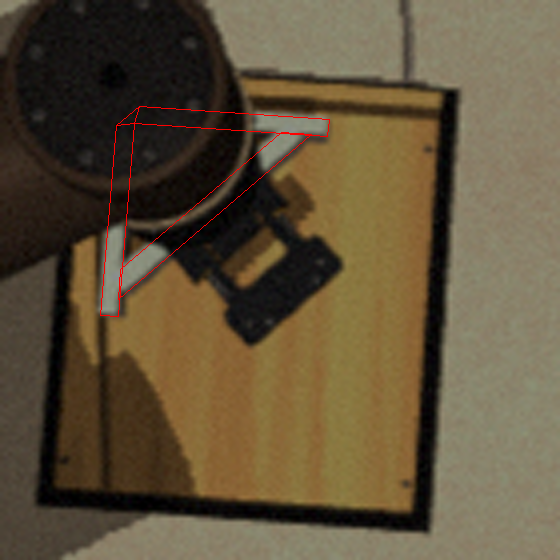

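View pics/ab_s.png

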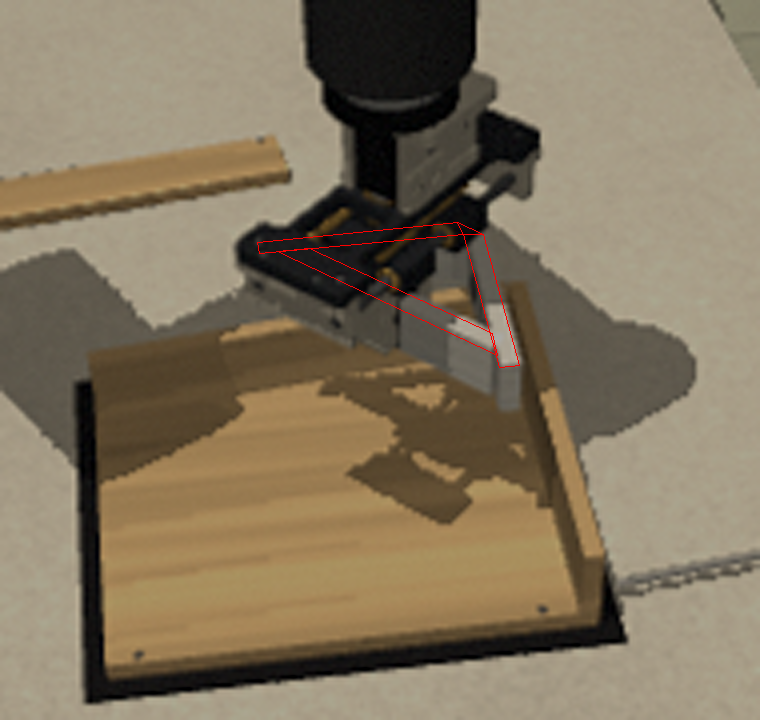

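```bash
python3 - <<'E'
from fit import *
fr=pickle.load(open("f0.pkl","rb"))
D=np.array([.667,.166,-.0505]);Ri=lambda P:(P[:,:2]-D[:2])@np.array([[np.cos(D[2]),-np.sin(D[2])],[np.sin(D[2]),np.cos(D[2])]])
a=Ri(unproj(fr["top"],[[246,287.5]],.065));print("side tip drawer",a,"swing",-a[0,1]/(-a[0,0]-.022))
a=Ri(unproj(fr["side"],[[230+68/5,150+155/5]],.065));print("side cam",a,-a[0,1]/(-a[0,0]-.022))
s=readout.get_state();print(Ri(s["eef_pos"][None]))
go(.5722,.0737,.024,np.pi/4-.0505)
E
```

```text
side tip drawer [[-0.28595243 -0.03145857]] swing 0.11918271710482112
side cam [[-0.28035935 -0.02899986]] 0.11224623189216634
[[-0.09283681 -0.09741549]]
t 7.35 pos [0.5694 0.0734 0.1233] rot [ 3.1407e+00 -2.4000e-03 -2.4109e+00] F [ 0.3  0.3 -3.7] M [-0.04  0.1  -0.  ] w 0.0143 q [ 0.47  0.28 -0.35 -0.   -0.94  0.26]
tool shift cm [-0.26 -0.18  9.93] rows>= 2.0
turn -0.0042
```

Request:
apply_moves --deltas "0 0 3 0;0 0 3 0;0 0 2.2 0;0 0 1.0 0;0 0 0.5 0;0 0 0 0"

```text
t: 8.1
eef_pos: [0.5706, 0.0739, 0.0279]
ee_rot: [-3.141, 0.0, -2.408]
force: [0.4, 0.5, -2.8]
width: 0.0131
```

```bash
cat >> h.py <<'E'
D=np.array([.667,.166,-.0505])
def dr(v,point=True):
    v=np.asarray(v)[:2]-(D[:2] if point else 0);c,s=np.cos(D[2]),np.sin(D[2]);return np.array([c*v[0]+s*v[1],-s*v[0]+c*v[1]])
def rep():
    s=readout.get_state();p=dr(s["eef_pos"])*1000
    print("t",round(s["t"],2),"z",(s["eef_pos"][2]*1e3).round(1),"drawer xy mm from final",(p+65).round(1),"sqyaw-drawer",round(s["ee_rot"][2]+np.pi*.75-D[2],4),"rp",s["ee_rot"][:2].round(4),"Fdrawer",dr(s["force"],False).round(1),"Fz",s["force"][2].round(1),"M",s["moment"].round(2),"w",round(s["width"],4))
E
python3 -c "
from h import *
rep()"
```

```text
t 8.1 z 27.9 drawer xy mm from final [-26.7 -31.9] sqyaw-drawer -0.0016 rp [-3.1414e+00  3.0000e-04] Fdrawer [0.4 0.5] Fz -2.8 M [-0.03  0.1   0.04] w 0.0131
```

Request:
apply_moves --deltas "0 0 0.4 0;0 0 0.2 0;0 0 0.1 0;0 0 0 0"

```text
t: 8.6
eef_pos: [0.5703, 0.074, 0.0206]
ee_rot: [3.142, -0.0, -2.408]
force: [-0.4, -0.1, -3.5]
width: 0.0139
```

Request:
apply_moves --deltas "0 0 0.1 0;0 0 0 0;0 0 0 0"

```text
t: 8.98
eef_pos: [0.5706, 0.0741, 0.0199]
ee_rot: [-3.141, 0.001, -2.407]
force: [-0.9, -0.3, 1.8]
width: 0.0139
```

Request:
apply_moves --deltas "-0.5 -0.5 0 0;-0.5 -0.5 0 0;-0.4 -0.4 0 0;-0.2 -0.2 0 0;0 0 0 0"

```text
t: 9.6
eef_pos: [0.5942, 0.0729, 0.0199]
ee_rot: [-3.141, 0.001, -2.407]
force: [0.8, -1.2, 4.5]
width: 0.0137
```

```bash
python3 - <<'E'
from fit import *
rep()
s=readout.get_state();p=np.array([*s["eef_pos"][:2],s["ee_rot"][2]+np.pi*.75])
f=viewer.grab_frame("side");outl(f,p,.015,"pics/near_s.png",230,100,160,150,5)
E
```

```text
t 9.6 z 19.9 drawer xy mm from final [ -3.  -31.7] sqyaw-drawer -0.0008 rp [-3.1408e+00  1.1000e-03] Fdrawer [ 0.9 -1.1] Fz 4.5 M [-0.32 -0.07  0.03] w 0.0137
```

View pics/near_s.png

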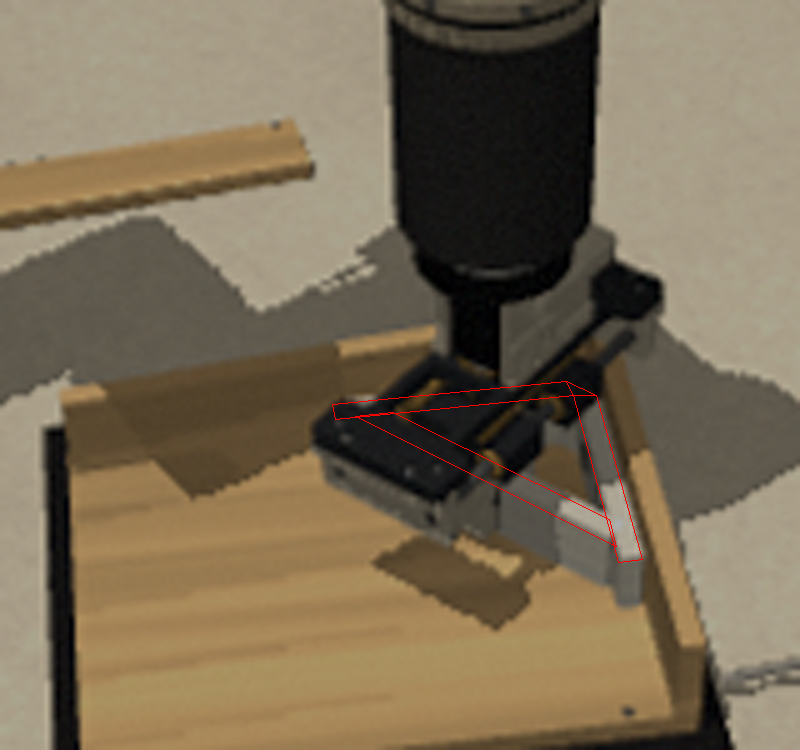

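Request:
apply_moves --deltas "-0.1 -0.1 0 0;0 0 0 0"

```text
t: 9.9
eef_pos: [0.5948, 0.0728, 0.0199]
ee_rot: [-3.141, 0.0, -2.407]
force: [-1.9, 0.5, 5.8]
width: 0.0134
```

Request:
apply_moves --deltas "-0.07 -0.07 0 0;0 0 0 0"

```text
t: 10.15
eef_pos: [0.5956, 0.0728, 0.0199]
ee_rot: [-3.141, 0.0, -2.408]
force: [-2.1, -0.2, 6.4]
width: 0.0137
```

Request:
apply_moves --deltas "-0.07 -0.07 0 0;0 0 0 0"

```text
t: 10.4
eef_pos: [0.5965, 0.0727, 0.02]
ee_rot: [-3.141, 0.0, -2.408]
force: [-2.3, -0.1, 6.9]
width: 0.0138
```

```bash
python3 -c "
from h import *
rep()"
```

```text
t 10.4 z 20.0 drawer xy mm from final [ -0.7 -31.7] sqyaw-drawer -0.0008 rp [-3.1415e+00  3.0000e-04] Fdrawer [-2.3 -0.2] Fz 6.9 M [ 0.06  0.79 -0.04] w 0.0138
```

Request:
apply_moves --deltas "-0.07 -0.07 0 0;0 0 0 0"

```text
t: 10.65
eef_pos: [0.5966, 0.0727, 0.0199]
ee_rot: [3.141, -0.001, -2.408]
force: [-6.2, 1.8, 9.8]
width: 0.0137
```

Request:
apply_moves --deltas "-0.07 -0.07 0 0;0 0 0 0"

```text
t: 10.9
eef_pos: [0.5966, 0.0727, 0.0199]
ee_rot: [3.14, -0.002, -2.408]
force: [-10.1, 3.1, 13.6]
width: 0.0141
```

Request:
apply_moves --deltas "-0.07 -0.07 0 0;0 0 0 0"

```text
t: 11.15
eef_pos: [0.5966, 0.0727, 0.0199]
ee_rot: [3.139, -0.003, -2.408]
force: [-15.2, 5.1, 16.7]
width: 0.014
```

```bash
python3 -c "
from h import *
rep()"
```

```text
t 11.15 z 19.9 drawer xy mm from final [ -0.6 -31.8] sqyaw-drawer -0.0015 rp [ 3.139  -0.0032] Fdrawer [-15.5   4.3] Fz 16.7 M [1.95 4.89 0.01] w 0.014
```

Request:
apply_moves --deltas "0.07 0.07 -0.1 0;-0.3 0.3 0 0;-0.3 0.3 0 0;-0.3 0.3 0 0;0 0 0 0"

```text
t: 11.78
eef_pos: [0.5972, 0.0848, 0.02]
ee_rot: [3.14, -0.003, -2.408]
force: [-7.8, -1.1, 4.8]
width: 0.0139
```

```bash
python3 -c "
from h import *
rep()"
```

```text
t 11.78 z 20.0 drawer xy mm from final [ -0.6 -19.6] sqyaw-drawer -0.0015 rp [ 3.1402 -0.0032] Fdrawer [-7.8 -1.5] Fz 4.8 M [ 0.    2.24 -0.04] w 0.0139
```

Request:
apply_moves --deltas "-0.2 0.2 0 0;-0.2 0.2 0 0;-0.2 0.2 0 0;-0.2 0.2 0 0;-0.1 0.1 0 0;0 0 0 0"

```text
t: 12.52
eef_pos: [0.5978, 0.0965, 0.0199]
ee_rot: [3.141, -0.004, -2.408]
force: [-6.6, -6.0, 4.9]
width: 0.0139
```

```bash
python3 -c "
from h import *
rep()"
```

```text
t 12.53 z 19.9 drawer xy mm from final [-0.6 -7.9] sqyaw-drawer -0.0018 rp [ 3.1406 -0.0042] Fdrawer [-6.3 -6.4] Fz 4.9 M [-1.55  1.81 -0.01] w 0.0139
```

Request:
apply_moves --deltas "-0.1 0.1 0 0;-0.1 0.1 0 0;-0.1 0.1 0 0;-0.1 0.1 0 0;0 0 0 0"

```text
t: 13.15
eef_pos: [0.5981, 0.102, 0.02]
ee_rot: [3.141, -0.004, -2.409]
force: [-5.7, -5.2, 4.9]
width: 0.0139
```

```bash
python3 -c "
from h import *
rep()"
```

```text
t 13.15 z 20.0 drawer xy mm from final [-0.6 -2.4] sqyaw-drawer -0.0019 rp [ 3.1407 -0.0043] Fdrawer [-5.4 -5.5] Fz 4.9 M [-1.63  1.76 -0.04] w 0.0139
```

Request:
apply_moves --deltas "-0.11 0.03 0 0;-0.07 0.07 0 0;0 0 0 0"

```text
t: 13.52
eef_pos: [0.5981, 0.1036, 0.02]
ee_rot: [3.14, -0.005, -2.409]
force: [-8.0, -6.3, 7.2]
width: 0.014
```

Request:
apply_moves --deltas "-0.07 0.07 0 0;0 0 0 0"

```text
t: 13.78
eef_pos: [0.5981, 0.1046, 0.0199]
ee_rot: [3.14, -0.005, -2.409]
force: [-7.1, -6.6, 6.7]
width: 0.0139
```

Request:
apply_moves --deltas "-0.07 0.07 0 0;0 0 0 0"

```text
t: 14.02
eef_pos: [0.5982, 0.1048, 0.02]
ee_rot: [3.141, -0.006, -2.409]
force: [-7.0, -10.5, 7.7]
width: 0.0138
```

```bash
python3 -c "
from h import *
rep()"
```

```text
t 14.03 z 20.0 drawer xy mm from final [-0.6  0.4] sqyaw-drawer -0.0021 rp [ 3.1408 -0.0063] Fdrawer [ -6.4 -10.8] Fz 7.7 M [-3.35  1.89 -0.03] w 0.0138
```

Request:
apply_moves --deltas "-0.07 -0.07 0 0;-0.07 0 0 0;0 0 0 0"

```text
t: 14.4
eef_pos: [0.5982, 0.1047, 0.0199]
ee_rot: [3.14, -0.009, -2.409]
force: [-13.2, -10.9, 13.6]
width: 0.0141
```

```bash
python3 - <<'E'
from fit import *
rep()
s=readout.get_state();p=np.array([*s["eef_pos"][:2],s["ee_rot"][2]+np.pi*.75])
f=viewer.grab_frame("side");crop(f,"pics/in_s.png",230,130,160,130,5)
f2=viewer.grab_frame("top");crop(f2,"pics/in_t.png",220,165,130,140,4)
E
```

```text
t 14.4 z 19.9 drawer xy mm from final [-0.6  0.3] sqyaw-drawer -0.0025 rp [ 3.1396 -0.0086] Fdrawer [-12.6 -11.5] Fz 13.6 M [-3.19  3.84  0.01] w 0.0141
```

View pics/in_s.png

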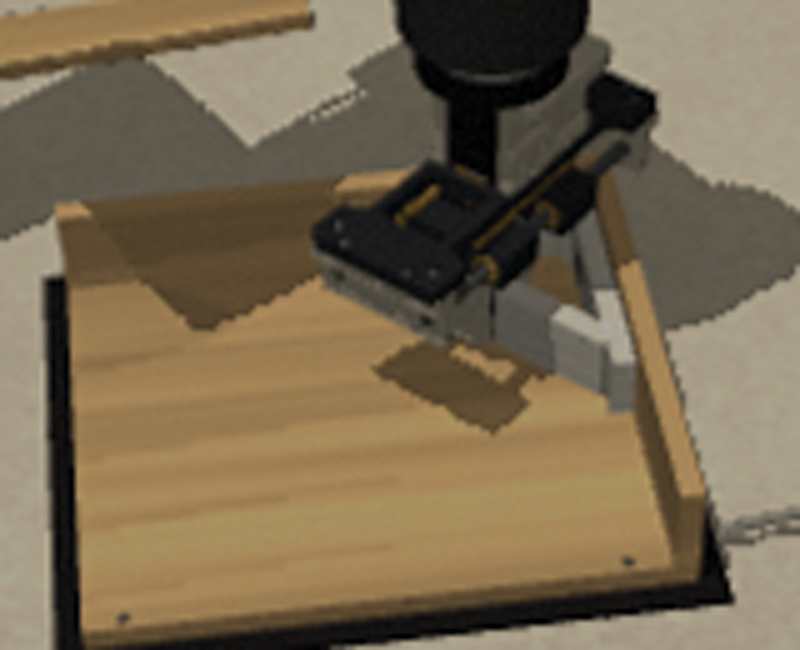

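View pics/in_t.png

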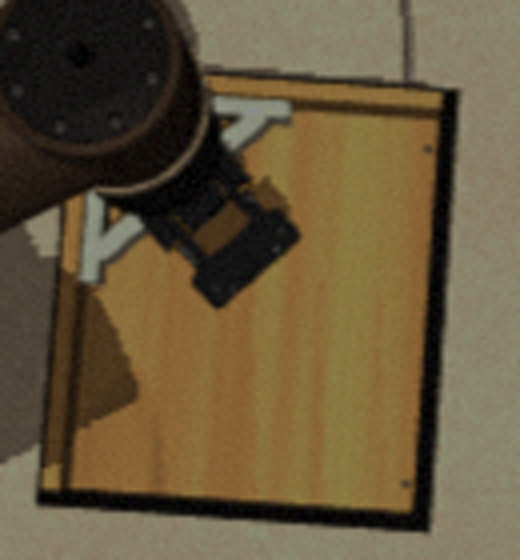

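```bash
python3 - <<'E'
from fit import *
rep()
def ov(n,box,s,fn):
    f=viewer.grab_frame(n);x0,y0,ww,hh=box
    im=cv2.resize(f["image"][y0:y0+hh,x0:x0+ww,::-1],None,fx=s,fy=s,interpolation=cv2.INTER_CUBIC)
    for sw,col in((0,(0,0,255)),(.01,(255,0,0)),(-.01,(0,255,0))):
        # side panel top: pivot (-.022,.006), runs x from +.022 to -.264
        c,s_=np.cos(sw),np.sin(sw)
        L=np.array([(.022,-.006),(-.264,-.006),(-.264,.006),(.022,.006)])
        P=L@np.array([[c,s_],[-s_,c]])+[-.022,.006]
        q=(proj(f,np.c_[w(D,P),np.full(4,.065)])-[x0,y0]+.5)*s
        cv2.polylines(im,[np.round(q).astype(int)],True,col,1)
    P=np.array([(.012,.012),(.012,-.248),(0,-.248),(0,.012)])
    q=(proj(f,np.c_[w(D,P),np.full(4,.065)])-[x0,y0]+.5)*s
    cv2.polylines(im,[np.round(q).astype(int)],True,(255,0,255),1)
    cv2.imwrite(fn,im)
ov("side",(236,160,75,60),10,"pics/sw_s.png");ov("top",(225,180,75,120),5,"pics/sw_t.png")
E
```

```text
t 14.5 z 19.9 drawer xy mm from final [-0.7  0.3] sqyaw-drawer -0.0025 rp [ 3.1396 -0.0086] Fdrawer [-11.9  -9.5] Fz 12.2 M [-3.22  3.92  0.04] w 0.0136
```

View pics/sw_s.png

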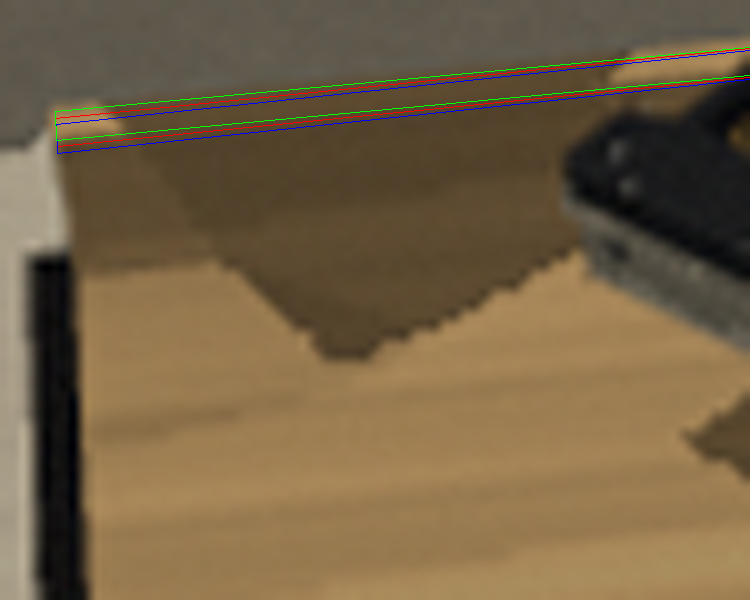

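View pics/sw_t.png

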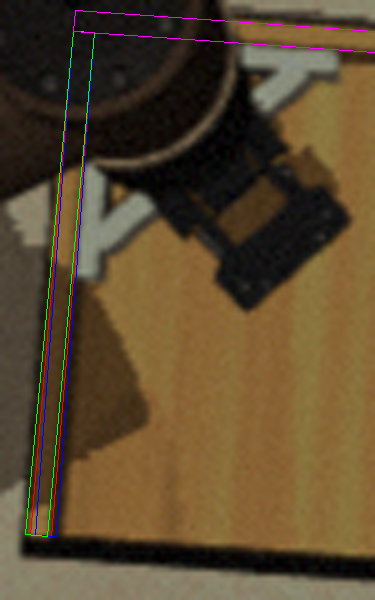

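Request:
apply_moves --deltas "-0.03 -0.03 0 -0.004;0 0 0 0;0 0 0 0"

```text
t: 14.98
eef_pos: [0.5982, 0.1047, 0.0199]
ee_rot: [3.139, -0.009, -2.406]
force: [-14.4, -10.6, 12.8]
width: 0.0139
```

```bash
python3 -c "
from h import *
rep()"
```

```text
t 14.97 z 19.9 drawer xy mm from final [-0.6  0.3] sqyaw-drawer 0.0011 rp [ 3.1392 -0.009 ] Fdrawer [-13.8 -11.3] Fz 12.8 M [-2.91  4.44 -0.21] w 0.0139
```

```bash
python3 - <<'E'
from fit import *
ims=[viewer.grab_frame("top") for _ in range(4)];f=ims[0]
A=np.mean([i["image"].astype(float) for i in ims],0)
ss=[viewer.grab_frame("side") for _ in range(4)];fs=ss[0];B=np.mean([i["image"].astype(float) for i in ss],0)
pickle.dump((f,A,fs,B),open("f1.pkl","wb"))
c=np.clip(A[225:300,222:262,::-1]*2.2,0,255).astype(np.uint8);cv2.imwrite("pics/z_t.png",cv2.resize(c,None,fx=8,fy=8,interpolation=cv2.INTER_CUBIC))
c=np.clip(B[155:205,236:336,::-1]*1.5,0,255).astype(np.uint8);cv2.imwrite("pics/z_s.png",cv2.resize(c,None,fx=8,fy=8,interpolation=cv2.INTER_CUBIC))
E
```

```text
(no output)
```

View pics/z_t.png

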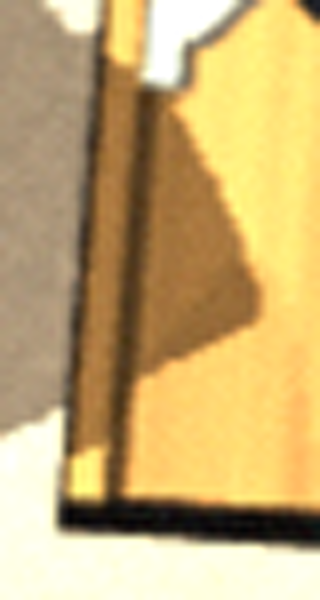

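View pics/z_s.png

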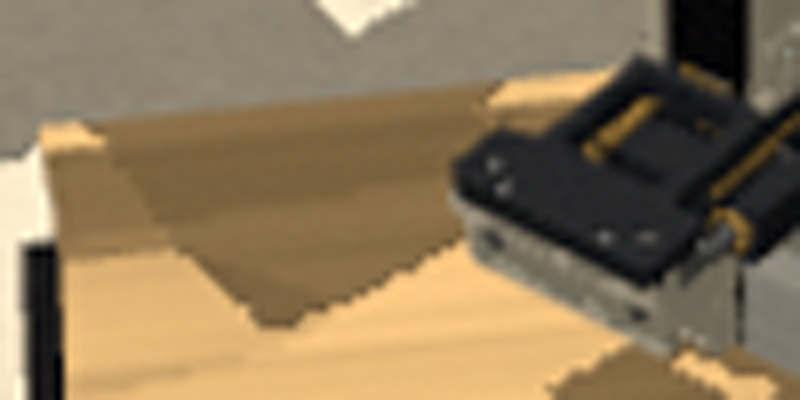

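```bash
python3 - <<'E'
from fit import *
f,A,fs,B=pickle.load(open("f1.pkl","rb"));rep()
def ang(frame,pts,z):
    P=unproj(frame,pts,z);q=np.array([dr(p) for p in P]);v=q[0]-q[-1];return q.round(4).tolist(),"lean",round(-np.arctan2(-v[1],v[0]),4)
def edges(rows,x0,x1,kind):
    out=[]
    g=cv2.GaussianBlur(A.astype(np.float32),(3,3),.7)@np.array([.5,.4,.1],np.float32)
    return g
# outer edge: dark mat -> wood ; subpixel by max gradient in R-B colour
col=(A[:,:,0]-A[:,:,2])
def sub(img,r,xa,xb,sign):
    p=img[r-1:r+2].mean(0);d=np.gradient(p)*sign;i=xa+np.argmax(d[xa:xb]);a,b,c=d[i-1:i+2];return i+.5*(a-c)/(a-2*b+c)
rows=np.arange(236,286,2)
for nm,img,sign,lo,hi in(("outer",col,1,-4,4),):
    xs=[]
    for r in rows:
        xp=222+(104-(r-225)*8*.0826+2.5)/8
        xs.append(sub(img,r,int(xp+lo),int(xp+hi)+1,sign))
    xs=np.array(xs)
    k,res=None,None
    m=np.ones(len(xs),bool)
    for _ in range(4):
        k=np.polyfit(rows[m],xs[m],1);e=xs-np.polyval(k,rows);m=abs(e)<max(.15,2*e[m].std())
    print(nm,k,e[m].std(),m.sum())
    print(ang(f,[[np.polyval(k,r),r] for r in(236,286)],.065))
# back top edges for reference drawer yaw (outer edge, col 290..328 approx)
cols=np.arange(286,328,2);ys=[]
G=col
for c in cols:
    p=G[:,c-1:c+2].mean(1);d=np.gradient(p);yp=187.5-(330.75-c)*.069;i=int(yp-4)+np.argmax(d[int(yp-4):int(yp+5)]);a,b,cc=d[i-1:i+2];ys.append(i+.5*(a-cc)/(a-2*b+cc))
k=np.polyfit(cols,ys,1);print("back",k,(ys-np.polyval(k,cols)).std())
P=unproj(f,[[286,np.polyval(k,286)],[328,np.polyval(k,328)]],.065);v=P[0]-P[1];print("back yaw",-np.arctan2(v[0],v[1]))
E
```

```text
t 15.38 z 19.9 drawer xy mm from final [-0.6  0.4] sqyaw-drawer 0.0011 rp [ 3.1392 -0.0089] Fdrawer [-14.1 -10. ] Fz 13.9 M [-2.92  4.4  -0.17] w 0.0139
outer [-8.72220692e-02  2.55083309e+02] 0.1123574579073433 24
([[-0.1444, 0.0128], [-0.2848, 0.0131]], 'lean', np.float64(-0.0017))
back [6.87160560e-02 1.64832665e+02] 0.0501757772023864
back yaw -0.05168593703984866
```

Request:
apply_moves --deltas "0 0 0 0;0 0 0 0;0 0 0 0;0 0 0 0"

```text
t: 15.88
eef_pos: [0.5982, 0.1047, 0.0199]
ee_rot: [3.139, -0.009, -2.406]
force: [-15.3, -10.1, 12.3]
width: 0.0139
```

```bash
python3 -c "
from h import *
rep()
print(job.job_done())"
```

```text
t 15.88 z 19.9 drawer xy mm from final [-0.7  0.3] sqyaw-drawer 0.0011 rp [ 3.1391 -0.009 ] Fdrawer [-14.8 -10.8] Fz 12.3 M [-2.95  4.47 -0.17] w 0.0139
the job is handed in; nothing more can be done
None
```

The aluminium square is in the drawer corner, lying on the bottom panel. I handed the job in at 15.9 s with the gripper still holding it and pressing it into the corner. I gripped its brace, lowered it onto the bottom, slid it against the back, then along the back until the side stood square.

**Last checks:**
- **Push:** about 15 N on the back, 11 N on the side, and 12 N read on the vertical axis, pressing down. The readings stayed steady over the last half second before hand-in, and the fingers are 13.9 mm apart on the brace.
- **Fit:** the grip point ended within 0.7 mm of the position I had estimated. The tool yaw is about 0.001 rad off the drawer's. The force and moment readings point to full contact along the back.
- **Side angle:** fitting edges in the top picture puts the side within about 0.002 rad of square, with uncertainty around 0.003.

**Disagreements:**
- **Side camera:** a rough overlay there suggested the side might be about 0.007 rad past square. That is within what that view can resolve, and the finer top-view fit did not show it.
- **Tool tilt:** the tool leans about 0.009 rad under the push. The TCP height never moved from its first contact value, so I take the square to be flat. I could not confirm that in a picture.

I did not touch the spare side, tray, screwdriver, tube rack or the green and orange squares. I did not take a separate picture of them at the end.

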